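Load the binding press and hold its lever level

TASK

Fill the two empty sockets of the binding press with the two loose steel pins from the grey stand: the long pin in the high row, the short pin in the low row, each pushed in until its head sits on the step, and let go. Then press the spring-loaded lever down by its black pad until the lever is level (neither still raised nor pushed on down to its stop) and keep it there: finish while holding it level. Leave the pins that are already in the press, and the mug, tissue box and mouse, as they are.

Things in the scene. Friction and masses are not known exactly. Their poses are not given: they have to be found in the camera images.
- press: Fixed binding press: dark steel base 200 x 260 x 10 mm, origin under its centre, with a stepped aluminium block. x runs along the rows of sockets. High step: y -40 to 28 mm, top 64 mm above the desk. Low step: y 28 to 110 mm, top 44 mm. Both 130 mm long in x. Lever on the -y side. Each step has two round sockets 16 mm wide with 2 mm chamfer, 54 mm deep in the high step, 34 in the low.
- index_top (a point): Top of the thin steel index post (12 x 8 mm) beside the lever, at press x -88, y -60 mm, 68 mm above the desk: the pad's top is at this height when the lever is level.
- socket_high_near (a point): Empty socket in the high row (press x -40, y -2 mm): centre of its mouth, on the step's top, 64 mm above the desk. For the long pin.
- socket_high_far (a point): Filled socket in the high row (press x +40, y -2 mm): centre of its mouth, 64 mm above the desk.
- socket_low_far (a point): Empty socket in the low row (press x +40, y 73 mm): centre of its mouth, on the step's top, 44 mm above the desk. For the short pin.
- socket_low_near (a point): Filled socket in the low row (press x -40, y 73 mm): centre of its mouth, 44 mm above the desk.
- lever (a joint): Angle of the lever in rad: 0 = raised by 0.35 rad above level (where its spring keeps it), 0.35 = level, 0.60 = lower stop. It grows as the pad is pushed down. The spring raises it again if let go; holding it level takes about 5 N downward at the pad.
- lever_pad (a point): Centre of the top face of the lever's black rubber pad (56 mm along the lever, 60 mm across, 16 mm thick). It is 180 mm from the hinge along the lever and 8 mm above the lever's centre line; about 129 mm above the desk when raised, 68 mm when level. The pad is at the lever's -x end (press frame), nothing above it.
- lever_hinge (a point): Hinge axis of the lever, parallel to the press's y axis, at press x 80, y -104 mm, 60 mm above the desk. From it the lever runs towards press -x.
- stand: Fixed grey plastic block 70 (x) x 150 (y) x 22 mm, origin at the centre of its underside. The two loose pins stand upright in its two 12 mm deep holes at y -40 and +40 mm; which pin is in which hole varies.
- pin_long: Loose long steel pin, standing upright: shank 12 mm in diameter and 50 mm long (tapered foot), above it a round head 24 mm in diameter and 18 mm tall (68 mm in all). Origin at the centre of the foot, z up along the pin. 90 g.
- pin_long_shoulder (a point): Underside of the long pin's head on its axis, 50 mm above the foot. Lies at the socket's mouth when the pin is fully in.
- pin_short: Loose short steel pin, like the long one, but with a shank 30 mm long (48 mm in all). Origin at the centre of the foot, z up along the pin. 75 g.
- pin_short_shoulder (a point): Underside of the short pin's head on its axis, 30 mm above the foot. Lies at the socket's mouth when the pin is fully in.
- set_long: Long pin that is already in the high row's far socket. Leave it. Origin at its foot.
- set_long_shoulder (a point): Underside of that pin's head, on its axis.
- set_short: Short pin that is already in the low row's near socket. Leave it. Origin at its foot.
- set_short_shoulder (a point): Underside of that pin's head, on its axis.
- mug: White mug, 80 mm wide, 90 mm tall, origin under its centre. Bystander.
- tissue_box: Blue cardboard tissue box 110 x 210 x 75 mm, origin under its centre. Bystander.
- mouse: Black computer mouse 105 x 60 x 33 mm, origin under its centre. Bystander.
There are look-alikes about, which are no part of the job. What is shaped like the pin_long but yellow is not meant.

How it is judged:
By the outcome, as a careful person would: the job done as asked, in the order asked, and still so for the second after the job is handed in, while the arm keeps its last pose, push and grip.
It also fails if it takes over 61 s, if anything falls off the work surface, if the arm or the gripper's body presses on something with over 40 N, if the wrist force passes 120 N, or if a joint passes its speed limit or range.

ROBOT

A 7-joint arm with a two-finger parallel gripper is mounted at the origin on the work surface. World frame = base frame: x ahead of the robot, y to its left, z up, the work surface at z = 0. Lengths are in m, angles in rad, forces in N, time in s.
With the tool pointing down it reaches from about 0.4 to 0.9 m from the base axis. Payload 5.6 kg.
Tool frame: the origin (TCP) lies between the finger pads; the fingertips stand bot.tcp_to_tips ahead of it and the grasp point (between the pads) lies 3 mm ahead of it (bot.tcp_to_tips is the distance from the TCP to the fingertips, in m); z points along the fingers, x is the direction in which the jaws open and shut, and the axes are right-handed (so a half turn about z gives the same grasp; the last joint's range is limited). The gripper opens to 92 mm and grips with 3 to 60 N. Pads are 20 mm wide; open, the fingers measure 128 mm over their backs; the gripper's body (75 mm by 189 mm) begins 69 mm behind the grasp point.
Start: joints at [1.13, 0.468, -0.012, 1.603, 0.006, 1.071, -0.056], TCP at [0.252, -0.599, 0.237] pointing down, gripper open.
Joint ranges: [-2.53, 2.53], [-0.31, 2.02], [-1.57, 1.55], [0.28, 2.44], [-1.29, 4.43], [0.15, 1.84], [-2.92, 2.92]. Speed limits (rad/s): [2.57, 2.57, 3.14, 3.14, 3.14, 3.14, 3.14].

INTERFACE

Orientations are given as a unit quaternion [x, y, z, w].
In Python, from plant import bot gives the robot as it stands. The module is installed in compiled form; this text tells all that it offers.
- The arm moves only by the shell command python3 -m creep 'ROWS' [OPENING] [FORCE]. ROWS is JSON, a list of rows, each an object of numbers: "tx", "ty", "tz": the shift along the tool's x, y, z in mm; "turn": the turn about the tool's z in rad. In form: [{"tx": .., "ty": .., "tz": .., "turn": ..}, ...]. A call has 1 to 10 rows; each row is the pose to reach, as a shift and turn from the pose measured when the call began, along the tool's axes at that moment; what a row does not reach only later rows make up. A row lasts 1/8 s, in which the tool goes at most 62.5 mm and 10.7 degrees, less where a joint would pass 70% of its speed; a pose out of reach is approached as far as the arm can. A call with a gripper value outside its range is refused whole. OPENING is the finger opening in mm, from 0 to 91.9, set as the call begins (- or left out, the last holds). The fingers move at their own pace and stop on an object; FORCE is the grip in N (left out, the last holds). Time passes only in rows, so rows that repeat a pose let the fingers close. It gives the time, the measured TCP pose, the force and the opening at its end, in the units of the state.
- bot.get_state(): the state, without advancing time (a new reading comes with each control period).
- bot.get_image(name): name is "side" or "top" or "wrist"; returns a dict with "img" (420x560x3 uint8, blue, green, red), "depth" (420x560 float32, m along the optical axis (not along the pixel's ray), 0 where there is no reading), "camera_matrix" (3x3 intrinsics, pixels), "D" ([k1, k2, p1, p2, k3] as OpenCV has them; the pictures are not rectified), "rvec" (rotation vector, rad) and "tvec" (3), from world to camera coordinates, as OpenCV has them; the wrist camera has in their place "mount" (4x4, takes a point from camera to tool coordinates, whose origin is the TCP and whose axes are the tool frame's). Camera axes: x right, y down, z forward; pixel columns grow to the right and rows downward; lengths in m; the calibration is good to about 2 mm. A picture is of the moment at which its call begins: read the wrist's pose just before it.
- bot.job_done(): hands the job in, once; it reports no verdict.
Trained networks look in a picture, given as the dict that the camera call returned (one of the last four; its "shot" number tells which), for a name from the list of things; names that differ only in an ending like _2 or _b are one class to them, and where a whole thing is asked for, a point or a joint stands for the part that bears it (a point fixed in the world has none). Each returns a list of dicts, best first, with "conf" (0 to 1); they miss things now and then, are a little off and sometimes report something else, mostly with a low value. They report only what shows in the picture. A call takes as long as a camera call. They do not tell look-alikes from the thing itself.
- bot.masks_of(query, picture): "region" (420x560 bool, what is visible of it) and "position" ([column, row] in pixels, amid what is visible of it).
The state is a dict: "clock": time; "joint_pos": joint angles; "joint_vel": joint speeds; "tau": joint torques, N m; "tool_pos": TCP position; "eef_rot": TCP orientation; "wrist_force": force on the tool from outside, world axes, zero at the start; "moment": the same for the moment, N m; "opening": opening from 0.0 (shut) to 1.0 (fully open).
Only numpy, scipy, OpenCV 4.12 (cv2) and the standard library are available. Lean on these libraries where they do the work, as an engineer would, in place of code of your own. Each camera call takes 0.05 s, during which the arm holds its last target.

## Working session

There is one attempt and no reset: what is moved stays moved. The work goes in short steps, Python scripts to look and compute and a shell command to move; the robot and the scene stay as the last step left them, time stands still between calls to the robot, and variables do not carry over. Pictures are saved under pics/ and viewed, and the job is handed in when it is done.

```bash
mkdir -p pics
cat > h.py <<'E'
import numpy as np, cv2
from plant import bot
from scipy.spatial.transform import Rotation as R
def pose():
    s=bot.get_state(); T=np.eye(4); T[:3,:3]=R.from_quat(s['eef_rot']).as_matrix(); T[:3,3]=s['tool_pos']; return s,T
def shot(name,fn=None):
    s,T=pose(); p=bot.get_image(name)
    if name=='wrist': p['c2w']=T@np.array(p['mount'])
    else:
        M=np.eye(4); M[:3,:3]=cv2.Rodrigues(np.array(p['rvec'],float))[0]; M[:3,3]=np.ravel(p['tvec']); p['c2w']=np.linalg.inv(M)
    if fn: cv2.imwrite('pics/'+fn,p['img'])
    return p
def rays(p,uv):
    n=cv2.undistortPoints(np.array(uv,float).reshape(-1,1,2),np.array(p['camera_matrix'],float),np.array(p['D'],float)).reshape(-1,2)
    return np.c_[n,np.ones(len(n))]
def at_z(p,uv,z):
    d=rays(p,uv)@p['c2w'][:3,:3].T; o=p['c2w'][:3,3]
    return o+d*((z-o[2])/d[:,2])[:,None]
def cloud(p,mask):
    v,u=np.nonzero(mask&(p['depth']>0)); d=p['depth'][v,u]
    return (rays(p,np.c_[u,v])*d[:,None])@p['c2w'][:3,:3].T+p['c2w'][:3,3]
def proj(p,X):
    M=np.linalg.inv(p['c2w']); X=np.atleast_2d(X)
    return cv2.projectPoints(X.astype(float),cv2.Rodrigues(M[:3,:3])[0],M[:3,3],np.array(p['camera_matrix'],float),np.array(p['D'],float))[0].reshape(-1,2)
E
python3 - <<'E'
from h import *
s,T=pose(); print(s, bot.tcp_to_tips); print(T.round(3))
for n in ['top','side']:
    p=shot(n,n+'0.png'); print(n,p['c2w'].round(3).tolist())
    for q in ['press','lever','stand','pin_long','pin_short','set_long','set_short','mug','tissue_box','mouse','lever_pad']:
        for m in bot.masks_of(q,p)[:4]:
            c=cloud(p,m['region']); print(q,round(m['conf'],2),np.round(m['position']),m['region'].sum(),np.median(c,0).round(3) if len(c) else None, c[:,2].max().round(3) if len(c) else None)
E
```

```text
{'clock': 0.0, 'joint_pos': array([ 1.12999674,  0.46839971, -0.01157651,  1.60360615,  0.00600349,
        1.07135909, -0.05628816]), 'joint_vel': array([ 0.00126016,  0.00163775, -0.0001991 , -0.0011268 , -0.00019176,
       -0.00059011,  0.00245885]), 'tau': array([ 4.01019961e-04, -5.20571423e+01, -1.30678926e-02, -2.43751699e+01,
       -5.68573864e-02,  1.75304100e-02,  1.83490160e-04]), 'tool_pos': array([ 0.2515225 , -0.59879175,  0.2356329 ]), 'eef_rot': array([ 8.32862951e-01, -5.53478589e-01, -7.59439592e-04, -4.22651866e-04]), 'wrist_force': array([-0.38605236, -0.19900002,  1.00207482]), 'moment': array([-0.02338968,  0.05542454, -0.01605346]), 'opening': 1.0006216600525895} 0.022
[[ 0.387 -0.922 -0.001  0.252]
 [-0.922 -0.387  0.002 -0.599]
 [-0.002  0.    -1.     0.236]
 [ 0.     0.     0.     1.   ]]
top [[0.017, -0.991, 0.129, 0.431], [-1.0, -0.018, -0.005, -0.043], [0.007, -0.129, -0.992, 1.034], [0.0, 0.0, 0.0, 1.0]]
press 0.73 [278. 217.] 8323 [ 0.53  -0.047  0.041] 0.14
press 0.71 [428. 178.] 4458 [ 0.625 -0.416  0.075] 0.081
lever 0.76 [316. 239.] 1166 [ 0.471 -
[... 1014 characters left out ...]
 [0.467 0.331 0.056] 0.062
lever 0.56 [320. 185.] 743 [ 0.465 -0.137  0.124] 0.142
stand 0.91 [197. 337.] 2237 [0.453 0.295 0.021] 0.078
pin_long 0.48 [248. 341.] 158 [0.353 0.251 0.067] 0.072
pin_long 0.44 [213. 311.] 168 [0.451 0.252 0.075] 0.081
pin_short 0.48 [178. 336.] 129 [0.465 0.331 0.057] 0.062
set_long 0.66 [264. 240.] 81 [0.494 0.037 0.062] 0.065
set_long 0.42 [257. 198.] 78 [ 0.575 -0.036  0.081] 0.087
mug 0.7 [149. 252.] 1593 [0.675 0.234 0.057] 0.095
mug 0.49 [388. 182.] 733 [ 0.377 -0.345  0.027] 0.039
tissue_box 0.62 [331. 125.] 2887 [ 0.611 -0.396  0.074] 0.083
mouse 0.78 [389. 184.] 714 [ 0.378 -0.346  0.027] 0.039
lever_pad 0.6 [316. 188.] 769 [ 0.468 -0.137  0.123] 0.142
```

View pics/top0.png

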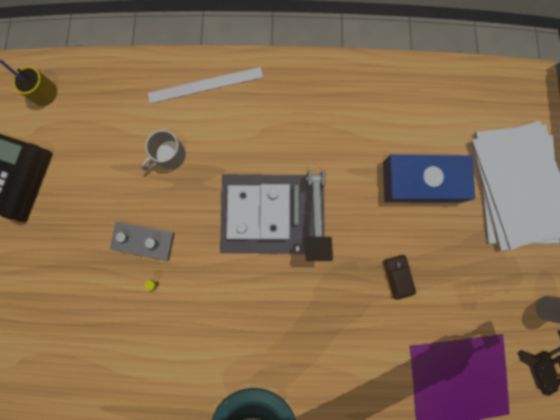

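View pics/side0.png

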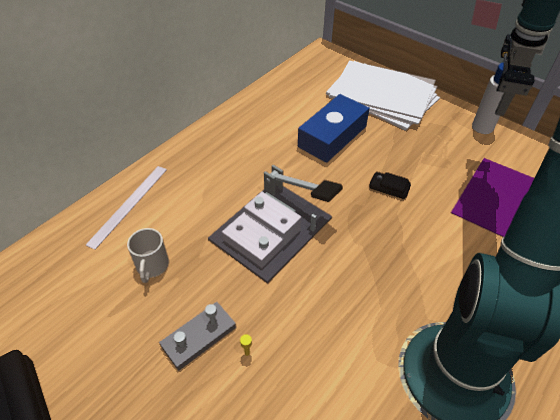

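Run:
```python
from h import *
p=shot('top'); i=p['img']
a=cv2.resize(i[165:270,210:340],None,fx=6,fy=6,interpolation=cv2.INTER_CUBIC); cv2.imwrite('pics/tpress.png',a[:600,:800])
b=cv2.resize(i[215:300,100:190],None,fx=6,fy=6,interpolation=cv2.INTER_CUBIC); cv2.imwrite('pics/tstand.png',b)
for n,uv,z in [('long',(150,244),.08),('short',(121,237.5),.06),('setL',(272,195.5),.082),('setS',(242,233),.062),('hn',(273,228),.064),('lf',(243,196),.044)]:
    print(n,at_z(p,[uv],z).round(4))
```

```text
long [[0.4538 0.2455 0.08  ]]
short [[0.4681 0.3235 0.06  ]]
setL [[ 0.5731 -0.0377  0.082 ]]
setS [[0.485  0.0318 0.062 ]]
hn [[ 0.4981 -0.0414  0.064 ]]
lf [[0.5763 0.0333 0.044 ]]
```

View pics/tpress.png

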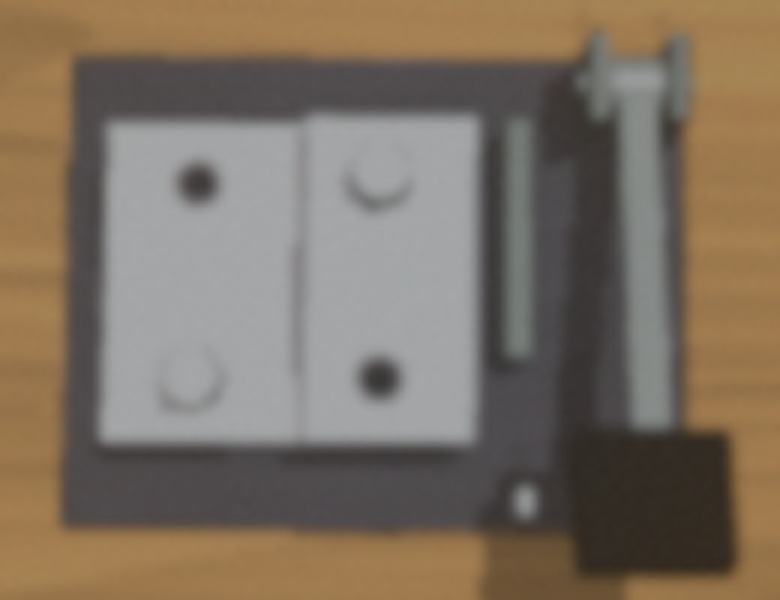

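View pics/tstand.png

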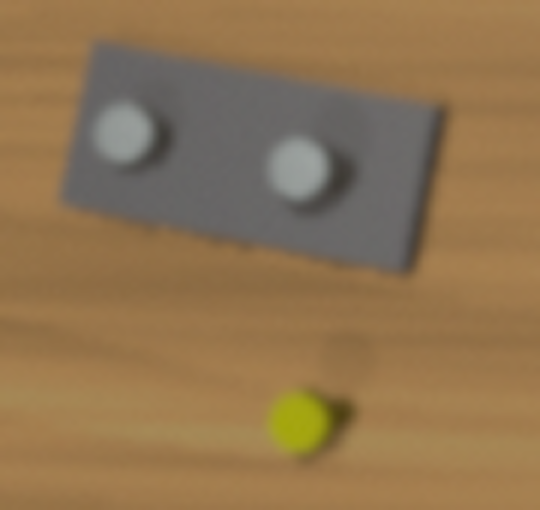

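Run:
```python
from h import *
p=shot('wrist','w0.png'); print(np.array(p['mount']).round(3), p['camera_matrix'])
t=shot('top')
for n,uv,z in [('long',(149.75,242.75),.078),('short',(120.25,236.75),.058),('hn',(272.75,227.75),.064),('lf',(242.6,195.25),.044)]:
    print(n,at_z(t,[uv],z).round(4))
```

```text
[[ 1.     0.001 -0.     0.001]
 [-0.001  0.961  0.277 -0.079]
 [ 0.001 -0.277  0.961 -0.148]
 [ 0.     0.     0.     1.   ]] [[304.25803477   0.         282.6247511 ]
 [  0.         304.25803477 207.030305  ]
 [  0.           0.           1.        ]]
long [[0.4568 0.2468 0.078 ]]
short [[0.4699 0.3263 0.058 ]]
hn [[ 0.4987 -0.0408  0.064 ]]
lf [[0.5781 0.0343 0.044 ]]
```

```bash
python3 -m creep '[{"tx":-40,"ty":-45,"tz":-30,"turn":-0.15},{"tx":-85,"ty":-92,"tz":-64,"turn":-0.3},{"tx":-128,"ty":-138,"tz":-64,"turn":-0.45},{"tx":-170,"ty":-185,"tz":-64,"turn":-0.6},{"tx":-212,"ty":-231,"tz":-64,"turn":-0.75},{"tx":-254,"ty":-277,"tz":-64,"turn":-0.9},{"tx":-296,"ty":-324,"tz":-64,"turn":-1.05},{"tx":-338,"ty":-370,"tz":-64,"turn":-1.17},{"tx":-380,"ty":-416,"tz":-64,"turn":-1.17},{"tx":-430,"ty":-471,"tz":-64,"turn":-1.17}]' 60 20
python3 -m creep '[{"tx":0},{"tx":0}]'
python3 - <<'E'
from h import *
s,T=pose(); print(s['clock'],T.round(3),s['joint_pos'].round(2))
p=shot('wrist','w1.png')
E
```

```text
clock: 2.6
tool_pos: [0.5088, -0.043, 0.301]
eef_rot: [1.0, -0.002, 0.0, 0.0]
wrist_force: [0.1, -0.2, -0.1]
opening: 0.653
2.6 [[ 1.    -0.004  0.001  0.509]
 [-0.004 -1.    -0.001 -0.043]
 [ 0.001  0.001 -1.     0.301]
 [ 0.     0.     0.     1.   ]] [ 0.5   0.22 -0.56  1.84  0.13  1.12 -0.1 ]invalid input at $[0]: expected keys tx, ty, tz, turn
```

View pics/w1.png

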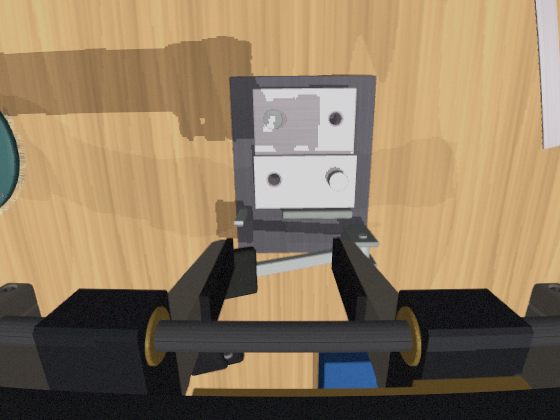

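Run:
```python
from h import *
s,T=pose(); print(np.abs(s['joint_vel']).max())
p=shot('wrist'); i=p['img']
cv2.imwrite('pics/w1c.png',cv2.resize(i[70:260,225:385],None,fx=3.1,fy=3.1,interpolation=cv2.INTER_CUBIC))
g=cv2.cvtColor(i,cv2.COLOR_BGR2GRAY)
for (u,v,z,n) in [(274,180,.064,'hn'),(335,118,.044,'lf')]:
    w=g[v-8:v+9,u-8:u+9].astype(float); m=w<(np.percentile(w,90)+w.min())/2
    n_,l,st,c=cv2.connectedComponentsWithStats(m.astype(np.uint8)); k=1+np.argmax(st[1:,4]); uv=c[k]+[u-8,v-8]
    print(n,uv,st[k,4],at_z(p,[uv],z).round(4))
```

```text
0.21035557994058107
hn [271.36111111 185.36111111] 72 [[ 0.499  -0.0363  0.064 ]]
lf [332.67391304 124.36956522] 46 [[0.5777 0.0406 0.044 ]]
```

View pics/w1c.png

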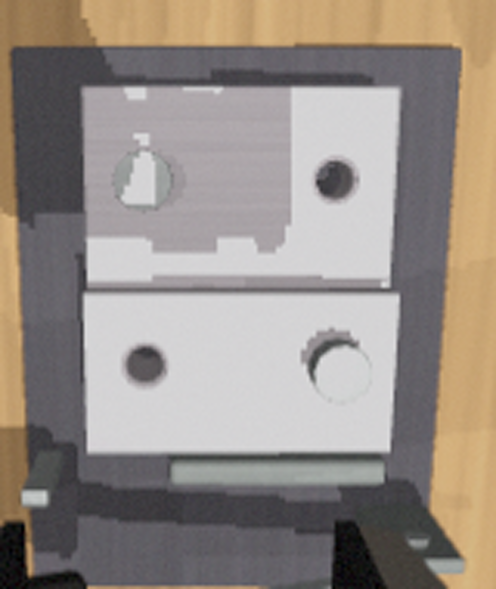

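```bash
python3 -m creep '[{"tx":0,"ty":0,"tz":0,"turn":0},{"tx":0,"ty":0,"tz":0,"turn":0}]'
python3 - <<'E'
from h import *
s,T=pose(); print(T[:3,3].round(4),np.abs(s['joint_vel']).max().round(3))
p=shot('wrist','w2.png'); i=p['img']
g=cv2.cvtColor(i,cv2.COLOR_BGR2GRAY)
t=shot('top')
P=[(.499,-.0385,.064,'hn'),(.578,.037,.044,'lf')]; o=[]
for (x,y,z,n) in P:
    u,v=np.round(proj(p,[x,y,z])[0]).astype(int)
    w=g[v-12:v+13,u-12:u+13].astype(float); m=w<(np.percentile(w,85)+w.min())/2
    n_,l,st,c=cv2.connectedComponentsWithStats(m.astype(np.uint8)); k=1+np.argmax(st[1:,4]); uv=c[k]+[u-12,v-12]
    X=at_z(p,[uv],z)[0]; o.append(X); print(n,(u,v),uv,st[k],X.round(4))
d=o[1]-o[0]; print('yaw',np.degrees(np.arctan2(d[1],d[0])-np.arctan2(75,80)), np.linalg.norm(d[:2]), 'exp',.10966)
print('setL z', proj(p,[.58,-.04,.082]))
E
```

```text
clock: 2.95
tool_pos: [0.5097, -0.038, 0.3011]
eef_rot: [1.0, 0.003, 0.001, -0.002]
wrist_force: [-0.3, 0.6, 0.1]
opening: 0.654
[ 0.5097 -0.038   0.3011] 0.013
hn (np.int64(273), np.int64(183)) [272.79464286 183.27678571] [  6   7  12  12 112] [ 0.4988 -0.0386  0.064 ]
lf (np.int64(335), np.int64(123)) [334.43333333 123.63333333] [  6   7  12  12 120] [0.5778 0.0364 0.044 ]
yaw 0.3558917117668564 0.10893086352471658 exp 0.10966
setL z [[338.13046749 187.81566956]]
```

```bash
python3 -m creep '[{"tx":-8,"ty":-60,"tz":0,"turn":0},{"tx":-18,"ty":-120,"tz":0,"turn":0},{"tx":-30,"ty":-180,"tz":10,"turn":0},{"tx":-40,"ty":-240,"tz":20,"turn":0},{"tx":-45,"ty":-298,"tz":30,"turn":0},{"tx":-45,"ty":-298,"tz":30,"turn":0},{"tx":-45,"ty":-298,"tz":30,"turn":0},{"tx":-45,"ty":-298,"tz":30,"turn":0}]'
python3 - <<'E'
from h import *
s,T=pose(); print(T.round(4),np.abs(s['joint_vel']).max().round(3),s['joint_pos'].round(2))
p=shot('wrist','w3.png')
for q in ['pin_long','pin_short']:
    for m in bot.masks_of(q,p)[:5]:
        c=cloud(p,m['region']); print(q,round(m['conf'],2),np.round(m['position']),m['region'].sum(),np.median(c,0).round(3) if len(c) else None, c[:,2].max().round(3) if len(c) else None)
print(proj(p,[[.4568,.2468,.078],[.4699,.3263,.058]]))
E
```

```text
clock: 4.05
tool_pos: [0.464, 0.2571, 0.272]
eef_rot: [1.0, 0.001, 0.001, -0.001]
wrist_force: [-0.5, 0.1, 0.6]
opening: 0.651
[[ 1.      0.0018  0.0026  0.464 ]
 [ 0.0018 -1.      0.0019  0.2571]
 [ 0.0026 -0.0019 -1.      0.272 ]
 [ 0.      0.      0.      1.    ]] 0.005 [ 0.03  0.32 -0.72  1.82  0.23  1.08 -0.77]
pin_long 0.93 [195. 192.] 417 [0.36  0.25  0.067] 0.07
pin_long 0.84 [274. 195.] 372 [0.457 0.252 0.077] 0.08
pin_short 0.45 [359. 382.] 174 [ 0.577 -0.029  0.072] 0.083
pin_short 0.17 [310. 355.] 6548 [ 0.507 -0.008  0.043] 0.326
[[274.80021278 198.79460777]
 [286.26172847 127.84629674]]
```

View pics/w3.png

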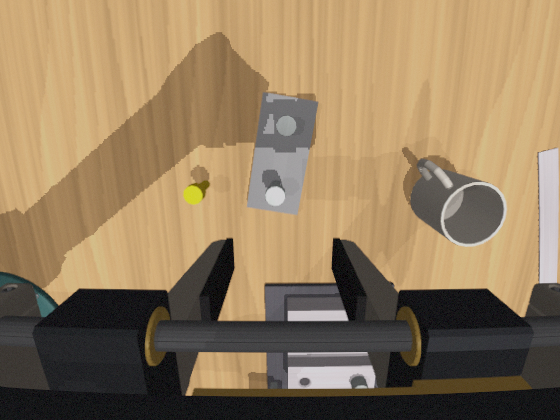

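Run:
```python
from h import *
p=shot('wrist'); i=p['img']
cv2.imwrite('pics/w3c.png',cv2.resize(i[85:225,170:330],None,fx=4,fy=4,interpolation=cv2.INTER_CUBIC))
for n,uv in [('L',(275,196)),('S',(286,126))]:
    d=p['depth'][uv[1]-12:uv[1]+13,uv[0]-12:uv[0]+13]
    m=np.zeros(d.shape,bool); full=np.zeros(p['depth'].shape,bool); full[uv[1]-12:uv[1]+13,uv[0]-12:uv[0]+13]=1
    v,u=np.nonzero(full&(p['depth']>0)); c=cloud(p,full); z=.078 if n=='L' else .058
    k=np.abs(c[:,2]-z)<.006; 
    c2,r=cv2.minEnclosingCircle(np.c_[u[k],v[k]].astype(np.float32))
    print(n,k.sum(),np.median(c[k],0).round(4),c[k].mean(0).round(4),c2,r,at_z(p,[c2],z).round(4))
```

```text
L 323 [0.4567 0.2507 0.0775] [0.4566 0.2503 0.0774] (275.0, 196.5) 10.30786418914795 [[0.4567 0.2503 0.078 ]]
S 335 [0.4693 0.3292 0.0575] [0.4696 0.3289 0.0575] (286.30767822265625, 126.26923370361328) 10.40783977508545 [[0.4696 0.3289 0.058 ]]
```

View pics/w3c.png

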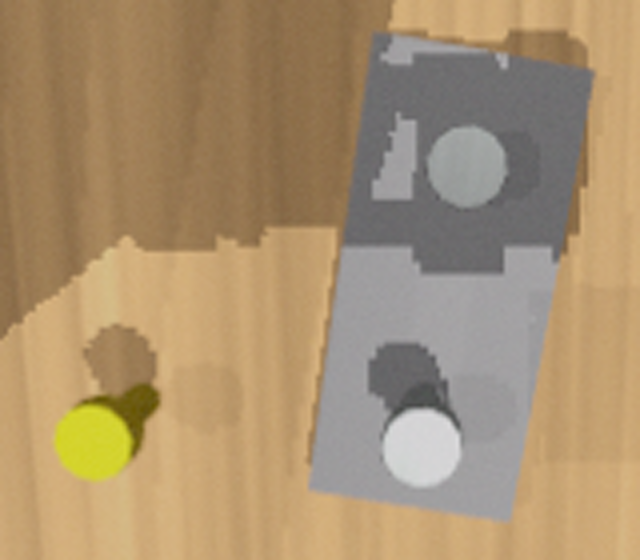

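```bash
python3 -m creep '[{"tx":-8,"ty":7,"tz":50,"turn":0},{"tx":-8,"ty":7,"tz":100,"turn":0},{"tx":-8,"ty":7,"tz":140,"turn":0},{"tx":-8,"ty":7,"tz":165,"turn":0},{"tx":-8,"ty":7,"tz":180,"turn":0},{"tx":-8,"ty":7,"tz":187,"turn":0},{"tx":-8,"ty":7,"tz":187,"turn":0},{"tx":-8,"ty":7,"tz":187,"turn":0}]' 50
python3 - <<'E'
from h import *
s,T=pose(); print(T.round(4),np.abs(s['joint_vel']).max().round(3))
p=shot('wrist','w4.png')
E
```

```text
clock: 5.25
tool_pos: [0.4567, 0.2519, 0.086]
eef_rot: [1.0, 0.002, 0.002, -0.002]
wrist_force: [0.7, 0.9, -0.5]
opening: 0.545
[[ 1.      0.0033  0.0042  0.4567]
 [ 0.0033 -1.      0.0032  0.2519]
 [ 0.0042 -0.0032 -1.      0.086 ]
 [ 0.      0.      0.      1.    ]] 0.003
```

View pics/w4.png

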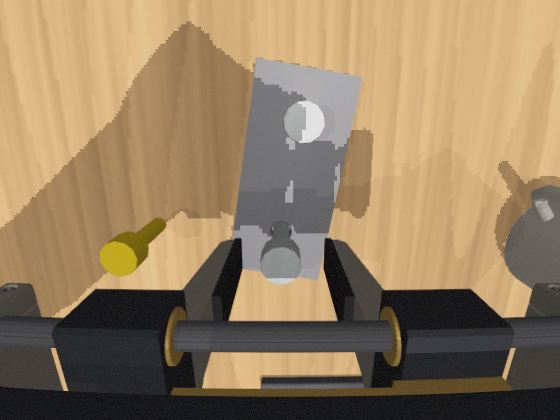

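Run:
```python
from h import *
p=shot('wrist')
s,T=pose()
full=np.zeros(p['depth'].shape,bool); full[235:290,255:305]=1
c=cloud(p,full); k=np.abs(c[:,2]-.078)<.005; print(k.sum(),c[k].mean(0).round(4),(c[k].min(0)+c[k].max(0)).round(4)/2)
q=(c[k].mean(0)-T[:3,3])@T[:3,:3]; print('tool',q.round(4))
```

```text
1297 [0.4566 0.2513 0.0772] [0.4567  0.2504  0.07615]
tool [-0.      0.0006  0.0087]
```

Centred. Grip.

```bash
python3 -m creep '[{"tx":0,"ty":1,"tz":0,"turn":0},{"tx":0,"ty":1,"tz":0,"turn":0},{"tx":0,"ty":1,"tz":0,"turn":0},{"tx":0,"ty":1,"tz":0,"turn":0},{"tx":0,"ty":1,"tz":0,"turn":0}]' 10 35
python3 -m creep '[{"tx":0,"ty":0,"tz":-20,"turn":0},{"tx":0,"ty":0,"tz":-60,"turn":0},{"tx":0,"ty":0,"tz":-100,"turn":0},{"tx":0,"ty":0,"tz":-100,"turn":0}]'
python3 - <<'E'
from h import *
s,T=pose(); print(T.round(4))
shot('wrist','w5.png')
E
```

```text
clock: 5.98
tool_pos: [0.4566, 0.2509, 0.086]
eef_rot: [1.0, 0.002, 0.002, -0.002]
wrist_force: [-1.0, 0.1, 1.4]
opening: 0.249
clock: 6.48
tool_pos: [0.4579, 0.2518, 0.1898]
eef_rot: [1.0, 0.002, 0.005, -0.003]
wrist_force: [-0.4, -0.7, -1.6]
opening: 0.252
[[ 0.9999  0.0033  0.0105  0.4579]
 [ 0.0032 -1.      0.0058  0.2518]
 [ 0.0106 -0.0058 -0.9999  0.1898]
 [ 0.      0.      0.      1.    ]]
```

View pics/w5.png

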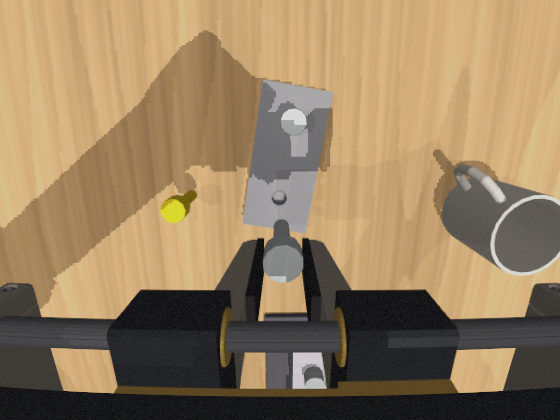

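```bash
python3 -m creep '[{"tx":6,"ty":50,"tz":0,"turn":0},{"tx":14,"ty":110,"tz":0,"turn":0},{"tx":22,"ty":170,"tz":0,"turn":0},{"tx":32,"ty":230,"tz":0,"turn":0},{"tx":40,"ty":275,"tz":0,"turn":0},{"tx":40,"ty":290,"tz":0,"turn":0},{"tx":40,"ty":290,"tz":0,"turn":0},{"tx":40,"ty":290,"tz":0,"turn":0},{"tx":40,"ty":290,"tz":0,"turn":0}]'
python3 - <<'E'
from h import *
s,T=pose(); print(T.round(4),np.abs(s['joint_vel']).max().round(3))
p=shot('wrist','w6.png'); i=p['img']
g=cv2.cvtColor(i,cv2.COLOR_BGR2GRAY)
print(proj(p,[[.4988,-.0386,.064],[.5778,.0364,.044]]))
E
```

```text
clock: 7.65
tool_pos: [0.4977, -0.0372, 0.187]
eef_rot: [1.0, 0.003, 0.004, -0.002]
wrist_force: [-0.6, 1.3, -1.2]
opening: 0.249
[[ 1.      0.0061  0.0074  0.4977]
 [ 0.0061 -1.      0.0045 -0.0372]
 [ 0.0074 -0.0045 -1.      0.187 ]
 [ 0.      0.      0.      1.    ]] 0.008
[[281.45327704 208.90914953]
 [366.54255312 126.12470915]]
```

View pics/w6.png

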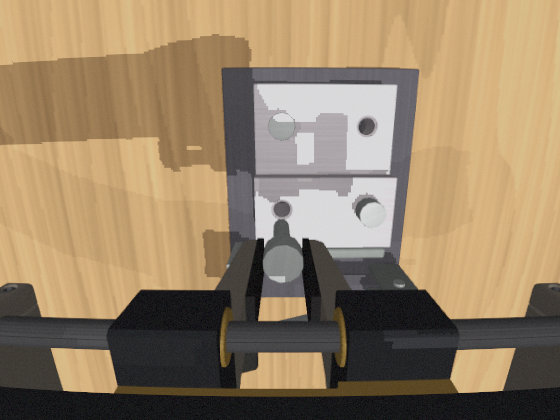

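```bash
python3 -m creep '[{"tx":0,"ty":2,"tz":20,"turn":0},{"tx":0,"ty":2,"tz":38,"turn":0},{"tx":0,"ty":2,"tz":40,"turn":0},{"tx":0,"ty":2,"tz":40,"turn":0}]'
python3 - <<'E'
from h import *
s,T=pose(); print(T.round(4),np.abs(s['joint_vel']).max().round(3))
p=shot('wrist'); i=p['img']
print('socket',proj(p,[.4988,-.0386,.064]), 'foot',proj(p,(T@[0,0,.076,1])[:3]),proj(p,(T@[0,0.001,.076,1])[:3]))
cv2.imwrite('pics/w7.png',cv2.resize(i[180:320,200:360],None,fx=4,fy=4,interpolation=cv2.INTER_CUBIC))
E
```

```text
clock: 8.2
tool_pos: [0.4982, -0.039, 0.1471]
eef_rot: [1.0, 0.003, 0.004, -0.002]
wrist_force: [0.1, 0.0, -0.7]
opening: 0.252
[[ 1.      0.0062  0.0073  0.4982]
 [ 0.0061 -1.      0.0046 -0.039 ]
 [ 0.0073 -0.0046 -1.      0.1471]
 [ 0.      0.      0.      1.    ]] 0.012
socket [[281.09279123 220.6797687 ]] foot [[281.0097065  223.64463216]] [[281.01017354 224.85959841]]
```

View pics/w7.png

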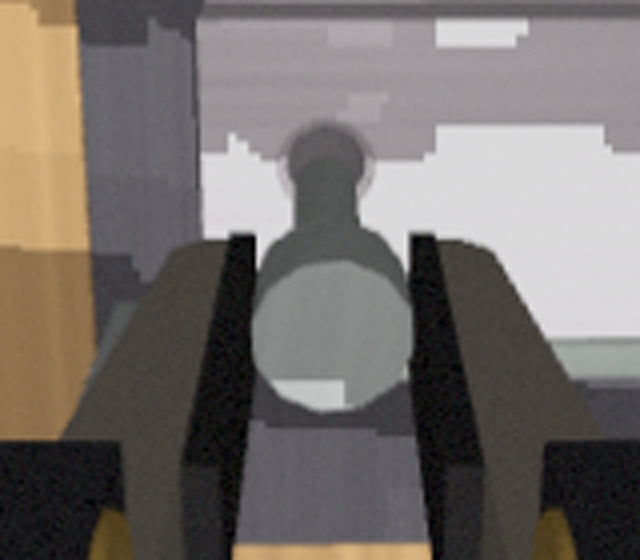

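```bash
python3 -m creep '[{"tx":0,"ty":0,"tz":10,"turn":0},{"tx":0,"ty":0,"tz":20,"turn":0},{"tx":0,"ty":0,"tz":25,"turn":0},{"tx":0,"ty":0,"tz":25,"turn":0}]'
python3 - <<'E'
from h import *
p=shot('side')
cv2.imwrite('pics/s7.png',cv2.resize(p['img'][150:290,180:380],None,fx=3.5,fy=3.5,interpolation=cv2.INTER_CUBIC))
E
```

```text
clock: 8.75
tool_pos: [0.4982, -0.0389, 0.1218]
eef_rot: [1.0, 0.003, 0.003, -0.002]
wrist_force: [-0.4, -0.6, -1.5]
opening: 0.25
```

View pics/s7.png

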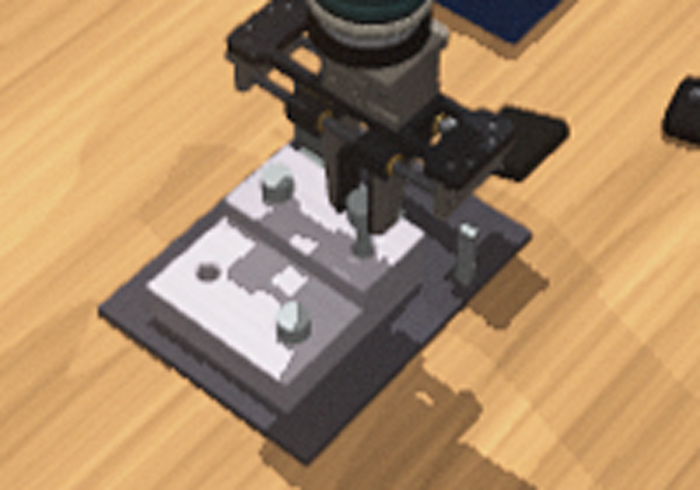

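```bash
python3 -m creep '[{"tx":0,"ty":0,"tz":12,"turn":0},{"tx":0,"ty":0,"tz":22,"turn":0},{"tx":0,"ty":0,"tz":28,"turn":0},{"tx":0,"ty":0,"tz":30,"turn":0},{"tx":0,"ty":0,"tz":31,"turn":0},{"tx":0,"ty":0,"tz":31,"turn":0}]'
```

```text
clock: 9.55
tool_pos: [0.4989, -0.0388, 0.0913]
eef_rot: [1.0, 0.003, 0.004, -0.002]
wrist_force: [0.4, -0.1, -0.7]
opening: 0.246
```

```bash
python3 -m creep '[{"tx":0,"ty":0,"tz":1,"turn":0},{"tx":0,"ty":0,"tz":2,"turn":0},{"tx":0,"ty":0,"tz":2.5,"turn":0},{"tx":0,"ty":0,"tz":2.5,"turn":0}]'
```

```text
clock: 10.05
tool_pos: [0.4992, -0.0388, 0.09]
eef_rot: [1.0, 0.003, 0.004, -0.002]
wrist_force: [-3.4, -1.2, 9.9]
opening: 0.247
```

```bash
python3 -m creep '[{"tx":0,"ty":0,"tz":0,"turn":0},{"tx":0,"ty":0,"tz":0,"turn":0},{"tx":0,"ty":0,"tz":-2,"turn":0},{"tx":0,"ty":0,"tz":-30,"turn":0},{"tx":0,"ty":0,"tz":-80,"turn":0},{"tx":0,"ty":0,"tz":-130,"turn":0},{"tx":0,"ty":0,"tz":-130,"turn":0},{"tx":0,"ty":0,"tz":-130,"turn":0}]' 45
python3 - <<'E'
from h import *
s,T=pose(); print(T.round(4),np.abs(s['joint_vel']).max().round(3))
p=shot('wrist','w8.png')
print(proj(p,[.4988,-.0386,.082]))
for q in [(.4988,-.0386),(.578,-.038)]:
    u,v=np.round(proj(p,[*q,.082])[0]).astype(int); f=np.zeros(p['depth'].shape,bool); f[v-10:v+11,u-10:u+11]=1
    c=cloud(p,f); k=c[:,2]>.073; print(k.sum(),c[k].mean(0).round(4),np.median(c[k][:,2]).round(4))
E
```

```text
clock: 11.05
tool_pos: [0.4976, -0.0395, 0.2195]
eef_rot: [1.0, 0.003, 0.004, -0.002]
wrist_force: [-0.9, 0.0, -0.4]
opening: 0.489
[[ 1.      0.0058  0.0077  0.4976]
 [ 0.0058 -1.      0.0032 -0.0395]
 [ 0.0078 -0.0032 -1.      0.2195]
 [ 0.      0.      0.      1.    ]] 0.024
[[281.48073299 202.30729274]]
398 [ 0.4992 -0.0386  0.0814] 0.0815
408 [ 0.5783 -0.038   0.0814] 0.0816
```

View pics/w8.png

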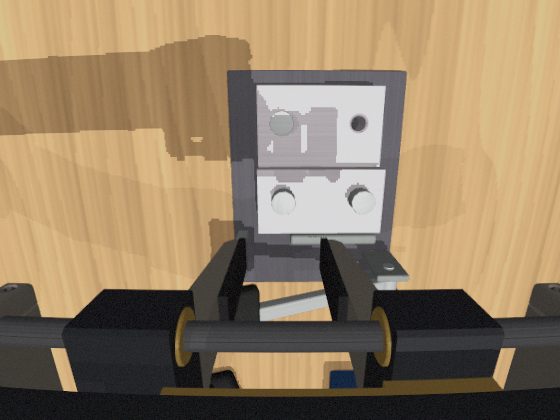

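```bash
python3 -m creep '[{"tx":-4,"ty":-50,"tz":0,"turn":0},{"tx":-8,"ty":-110,"tz":0,"turn":0},{"tx":-12,"ty":-170,"tz":0,"turn":0},{"tx":-16,"ty":-230,"tz":0,"turn":0},{"tx":-20,"ty":-290,"tz":0,"turn":0},{"tx":-26,"ty":-345,"tz":20,"turn":0},{"tx":-26,"ty":-368,"tz":50,"turn":0},{"tx":-26,"ty":-368,"tz":80,"turn":0},{"tx":-26,"ty":-368,"tz":80,"turn":0},{"tx":-26,"ty":-368,"tz":80,"turn":0}]' 50
python3 - <<'E'
from h import *
s,T=pose(); print(T.round(4),np.abs(s['joint_vel']).max().round(3))
p=shot('wrist','w9.png')
u,v=np.round(proj(p,[.4696,.3289,.058])[0]).astype(int);print(u,v); f=np.zeros(p['depth'].shape,bool); f[v-20:v+21,u-20:u+21]=1
c=cloud(p,f); k=np.abs(c[:,2]-.058)<.004; X=c[k].mean(0); print(k.sum(),X.round(4),'tool',((X-T[:3,3])@T[:3,:3]).round(4))
E
```

```text
clock: 12.35
tool_pos: [0.4695, 0.3286, 0.1401]
eef_rot: [1.0, 0.003, 0.003, -0.002]
wrist_force: [0.8, 0.5, -0.2]
opening: 0.538
[[ 1.      0.0059  0.0058  0.4695]
 [ 0.0058 -1.      0.0037  0.3286]
 [ 0.0058 -0.0037 -1.      0.1401]
 [ 0.      0.      0.      1.    ]] 0.024
281 221
661 [0.4695 0.3293 0.0574] tool [-0.0005 -0.0004  0.0826]
```

View pics/w9.png

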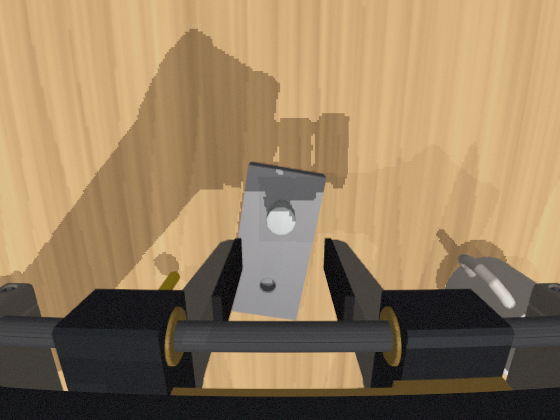

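```bash
python3 -m creep '[{"tx":-0.5,"ty":-0.5,"tz":30,"turn":0},{"tx":-0.5,"ty":-0.5,"tz":55,"turn":0},{"tx":-0.5,"ty":-0.5,"tz":68,"turn":0},{"tx":-0.5,"ty":-0.5,"tz":74,"turn":0},{"tx":-0.5,"ty":-0.5,"tz":74,"turn":0},{"tx":-0.5,"ty":-0.5,"tz":74,"turn":0}]'
python3 -m creep '[{"tx":0,"ty":0,"tz":0,"turn":0},{"tx":0,"ty":0,"tz":0,"turn":0},{"tx":0,"ty":0,"tz":0,"turn":0},{"tx":0,"ty":0,"tz":0,"turn":0},{"tx":0,"ty":0,"tz":0,"turn":0}]' 10 35
python3 -m creep '[{"tx":0,"ty":0,"tz":-20,"turn":0},{"tx":0,"ty":0,"tz":-60,"turn":0},{"tx":0,"ty":0,"tz":-100,"turn":0},{"tx":0,"ty":0,"tz":-100,"turn":0}]'
python3 - <<'E'
from h import *
s,T=pose(); print(T.round(4),np.abs(s['joint_vel']).max().round(3))
p=shot('wrist','w10.png')
E
```

```text
clock: 13.15
tool_pos: [0.4704, 0.3299, 0.0676]
eef_rot: [1.0, 0.003, 0.004, -0.003]
wrist_force: [-0.1, 0.4, 0.3]
opening: 0.543
clock: 13.78
tool_pos: [0.4705, 0.3301, 0.0677]
eef_rot: [1.0, 0.003, 0.004, -0.003]
wrist_force: [-0.7, 0.1, 2.6]
opening: 0.248
clock: 14.28
tool_pos: [0.4712, 0.3311, 0.1719]
eef_rot: [1.0, 0.003, 0.007, -0.004]
wrist_force: [-0.4, -0.5, -0.8]
opening: 0.247
[[ 0.9999  0.0056  0.0145  0.4712]
 [ 0.0054 -0.9999  0.0089  0.3311]
 [ 0.0145 -0.0088 -0.9999  0.1719]
 [ 0.      0.      0.      1.    ]] 0.049
```

View pics/w10.png

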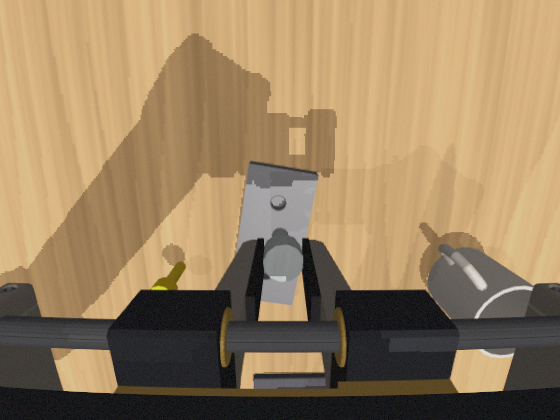

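```bash
python3 -m creep '[{"tx":15,"ty":45,"tz":0,"turn":0},{"tx":35,"ty":100,"tz":0,"turn":0},{"tx":55,"ty":155,"tz":0,"turn":0},{"tx":75,"ty":210,"tz":0,"turn":0},{"tx":95,"ty":265,"tz":0,"turn":0},{"tx":105,"ty":294,"tz":0,"turn":0},{"tx":105,"ty":294,"tz":0,"turn":0},{"tx":105,"ty":294,"tz":0,"turn":0},{"tx":105,"ty":294,"tz":0,"turn":0}]'
python3 - <<'E'
from h import *
s,T=pose(); print(T.round(4),np.abs(s['joint_vel']).max().round(3))
p=shot('wrist','w11.png');i=p['img']
print(proj(p,[.5778,.0364,.044]),'foot',(T@[0,.001,.0577,1])[:3].round(4))
cv2.imwrite('pics/w11.png',cv2.resize(i[160:320,190:370],None,fx=3.7,fy=3.7,interpolation=cv2.INTER_CUBIC))
E
```

```text
clock: 15.45
tool_pos: [0.5762, 0.0385, 0.1689]
eef_rot: [1.0, 0.004, 0.006, -0.004]
wrist_force: [0.4, -0.1, -1.0]
opening: 0.25
[[ 0.9999  0.0084  0.011   0.5762]
 [ 0.0083 -0.9999  0.0073  0.0385]
 [ 0.0111 -0.0073 -0.9999  0.1689]
 [ 0.      0.      0.      1.    ]] 0.005
[[281.48266351 209.48235613]] foot [0.5768 0.038  0.1112]
```

View pics/w11.png

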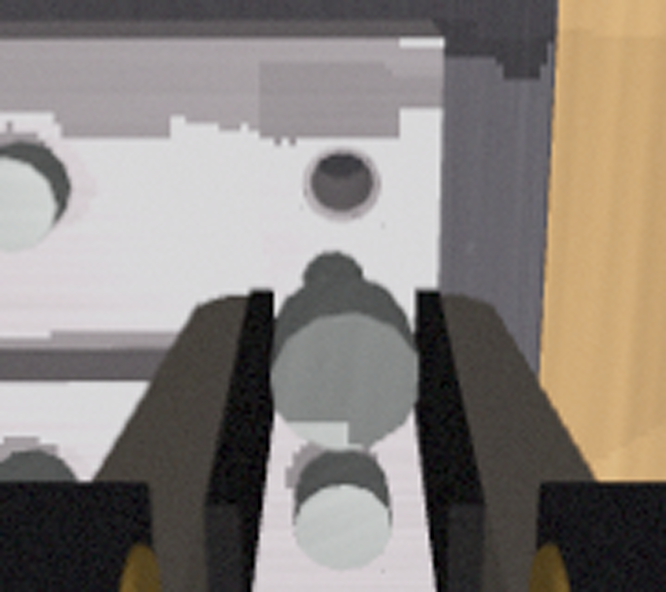

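```bash
python3 -m creep '[{"tx":0.3,"ty":2,"tz":25,"turn":0},{"tx":0.3,"ty":2,"tz":48,"turn":0},{"tx":0.3,"ty":2,"tz":58,"turn":0},{"tx":0.3,"ty":2,"tz":58,"turn":0},{"tx":0.3,"ty":2,"tz":58,"turn":0}]'
python3 - <<'E'
from h import *
s,T=pose(); print(T.round(4),np.abs(s['joint_vel']).max().round(3))
p=shot('wrist','w12.png');i=p['img']
print(proj(p,[.5778,.0364,.044]),'foot',(T@[0,.001,.0577,1])[:3].round(4))
cv2.imwrite('pics/w12.png',cv2.resize(i[160:320,190:370],None,fx=3.7,fy=3.7,interpolation=cv2.INTER_CUBIC))
E
```

```text
clock: 16.12
tool_pos: [0.5779, 0.0372, 0.1119]
eef_rot: [1.0, 0.004, 0.006, -0.004]
wrist_force: [-0.4, 0.2, -0.3]
opening: 0.248
[[ 0.9999  0.0086  0.0126  0.5779]
 [ 0.0085 -0.9999  0.0073  0.0372]
 [ 0.0127 -0.0072 -0.9999  0.1119]
 [ 0.      0.      0.      1.    ]] 0.005
[[279.70924138 228.78208845]] foot [0.5786 0.0366 0.0542]
```

View pics/w12.png

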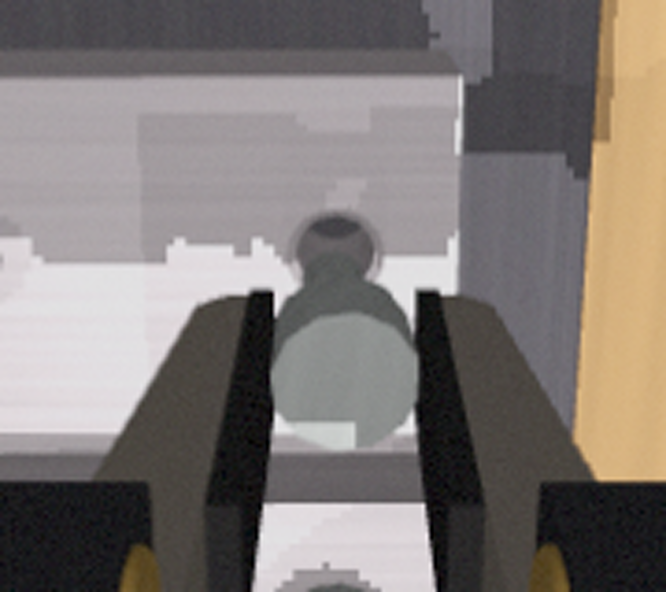

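Aligned within 1 mm. Lower: 40 mm to seat.

```bash
python3 -m creep '[{"tx":-0.8,"ty":0,"tz":10,"turn":0},{"tx":-1,"ty":0,"tz":20,"turn":0},{"tx":-1.2,"ty":0,"tz":28,"turn":0},{"tx":-1.2,"ty":0,"tz":34,"turn":0},{"tx":-1.2,"ty":0,"tz":38,"turn":0},{"tx":-1.2,"ty":0,"tz":38,"turn":0}]'
```

```text
clock: 16.92
tool_pos: [0.5771, 0.0374, 0.0736]
eef_rot: [1.0, 0.004, 0.006, -0.004]
wrist_force: [-0.6, 0.3, 0.3]
opening: 0.249
```

```bash
python3 -m creep '[{"tx":0,"ty":0,"tz":1.5,"turn":0},{"tx":0,"ty":0,"tz":3,"turn":0},{"tx":0,"ty":0,"tz":3.5,"turn":0},{"tx":0,"ty":0,"tz":3.5,"turn":0}]'
```

```text
clock: 17.42
tool_pos: [0.5774, 0.0375, 0.0719]
eef_rot: [1.0, 0.004, 0.007, -0.003]
wrist_force: [-4.1, -1.0, 11.6]
opening: 0.248
```

```bash
python3 -m creep '[{"tx":0,"ty":0,"tz":0,"turn":0},{"tx":0,"ty":0,"tz":0,"turn":0},{"tx":0,"ty":0,"tz":-2,"turn":0},{"tx":0,"ty":0,"tz":-30,"turn":0},{"tx":0,"ty":0,"tz":-80,"turn":0},{"tx":-20,"ty":20,"tz":-140,"turn":0},{"tx":-50,"ty":50,"tz":-160,"turn":0},{"tx":-50,"ty":50,"tz":-160,"turn":0},{"tx":-50,"ty":50,"tz":-160,"turn":0}]' 45
python3 - <<'E'
from h import *
s,T=pose(); print(T.round(4),np.abs(s['joint_vel']).max().round(3))
p=shot('wrist','w13.png')
for q in [(.499,-.0386,.082),(.578,-.038,.082),(.5778,.0364,.062),(.498,.036,.062)]:
    u,v=np.round(proj(p,q)[0]).astype(int); f=np.zeros(p['depth'].shape,bool); f[v-9:v+10,u-9:u+10]=1
    c=cloud(p,f); k=c[:,2]>q[2]-.009; print((u,v),k.sum(),c[k].mean(0).round(4),np.median(c[k][:,2]).round(4))
E
```

```text
clock: 18.55
tool_pos: [0.5258, -0.0138, 0.2307]
eef_rot: [1.0, 0.004, 0.007, -0.003]
wrist_force: [0.7, 0.1, -0.1]
opening: 0.49
[[ 0.9999  0.0082  0.0134  0.5258]
 [ 0.0081 -0.9999  0.0066 -0.0138]
 [ 0.0134 -0.0065 -0.9999  0.2307]
 [ 0.      0.      0.      1.    ]] 0.026
(np.int64(253), np.int64(224)) 338 [ 0.4993 -0.0388  0.0813] 0.0815
(np.int64(330), np.int64(224)) 335 [ 0.5783 -0.0381  0.0814] 0.0814
(np.int64(330), np.int64(149)) 348 [0.5778 0.0365 0.0615] 0.0616
(np.int64(253), np.int64(149)) 349 [0.4984 0.0358 0.0614] 0.0616
```

View pics/w13.png

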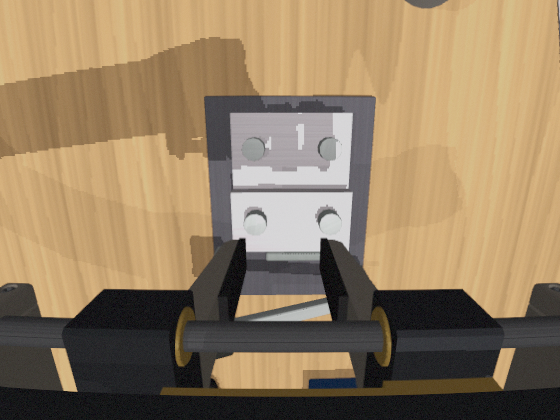

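```bash
python3 -m creep '[{"tx":-25,"ty":36,"tz":0,"turn":0},{"tx":-55,"ty":80,"tz":0,"turn":0},{"tx":-80,"ty":115,"tz":0,"turn":0},{"tx":-87,"ty":126,"tz":0,"turn":0},{"tx":-87,"ty":126,"tz":20,"turn":0},{"tx":-87,"ty":126,"tz":20,"turn":0},{"tx":-87,"ty":126,"tz":20,"turn":0}]' 0 20
python3 - <<'E'
from h import *
s,T=pose(); print(T.round(4),np.abs(s['joint_vel']).max().round(3),s['joint_pos'].round(2))
p=shot('wrist','w14.png'); shot('side','s14.png')
for m in bot.masks_of('lever_pad',p)[:2]: 
    c=cloud(p,m['region']); print(m['conf'],m['position'],np.median(c,0).round(4))
E
```

```text
clock: 19.48
tool_pos: [0.4412, -0.1387, 0.2085]
eef_rot: [1.0, 0.006, 0.007, -0.004]
wrist_force: [0.5, 0.2, 0.4]
opening: 0.004
[[ 0.9998  0.0116  0.013   0.4412]
 [ 0.0115 -0.9999  0.0082 -0.1387]
 [ 0.0131 -0.0081 -0.9999  0.2085]
 [ 0.      0.      0.      1.    ]] 0.013 [ 0.85  0.26 -0.69  2.05  0.2   0.89  0.07]
0.94 [316.7, 212.6] [ 0.4705 -0.1366  0.1218]
```

View pics/w14.png

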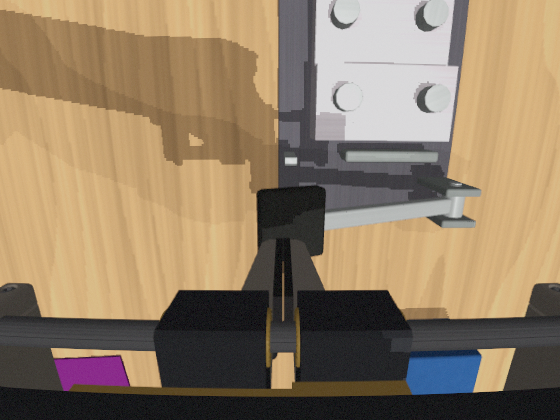

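View pics/s14.png

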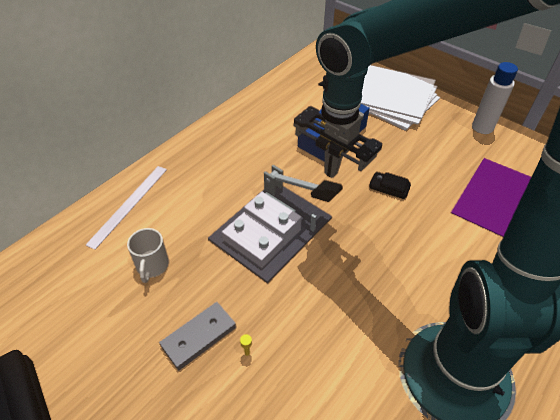

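```bash
python3 -m creep '[{"tx":-1,"ty":3,"tz":25,"turn":0},{"tx":-1,"ty":3,"tz":45,"turn":0},{"tx":-1,"ty":3,"tz":55,"turn":0},{"tx":-1,"ty":3,"tz":65,"turn":0},{"tx":-1.5,"ty":3,"tz":75,"turn":0},{"tx":-1.5,"ty":3,"tz":85,"turn":0},{"tx":-1.5,"ty":3,"tz":95,"turn":0},{"tx":-1.5,"ty":3,"tz":102,"turn":0},{"tx":-1.5,"ty":3,"tz":107,"turn":0},{"tx":-1.5,"ty":3,"tz":108,"turn":0}]'
python3 -m creep '[{"tx":0,"ty":0,"tz":3,"turn":0},{"tx":0,"ty":0,"tz":6,"turn":0},{"tx":0,"ty":0,"tz":8,"turn":0},{"tx":0,"ty":0,"tz":8,"turn":0}]'
```

```text
clock: 20.88
tool_pos: [0.4406, -0.1416, 0.1004]
eef_rot: [1.0, 0.005, 0.006, -0.004]
wrist_force: [-2.8, -0.1, 3.8]
opening: 0.001
clock: 21.38
tool_pos: [0.4406, -0.1416, 0.0923]
eef_rot: [1.0, 0.005, 0.006, -0.004]
wrist_force: [-4.0, -0.4, 4.0]
opening: 0.007
```

```bash
python3 -m creep '[{"tx":0,"ty":0,"tz":1.5,"turn":0},{"tx":0,"ty":0,"tz":2.5,"turn":0},{"tx":0,"ty":0,"tz":2.5,"turn":0},{"tx":0,"ty":0,"tz":2.5,"turn":0}]'
python3 - <<'E'
from h import *
s,T=pose(); print(T.round(4),np.abs(s['joint_vel']).max().round(4))
for n in ['wrist','side','top']:
    p=shot(n,n+'15.png')
    ms=bot.masks_of('lever',p)
    for m in ms[:1]:
        c=cloud(p,m['region']); c=c[(c[:,0]<.62)&(abs(c[:,1]+.14)<.035)]
        pad=c[(c[:,0]<.462)&(c[:,0]>.41)&(c[:,2]<.09)]; 
        print(n,m['conf'],'pad z',np.median(pad[:,2]).round(4) if len(pad) else None,len(pad))
        for x in np.arange(.41,.62,.02):
            k=abs(c[:,0]-x)<.01; 
            if k.sum()>5: print(round(x,2),k.sum(),np.median(c[k,2]).round(4))
a=cv2.imread('pics/wrist15.png')[100:320,200:480]; cv2.imwrite('pics/w15c.png',cv2.resize(a,None,fx=2.7,fy=2.7))
a=cv2.imread('pics/side15.png')[140:250,230:370]; cv2.imwrite('pics/s15c.png',cv2.resize(a,None,fx=5,fy=5,interpolation=cv2.INTER_CUBIC))
E
```

```text
clock: 21.88
tool_pos: [0.4407, -0.1416, 0.0898]
eef_rot: [1.0, 0.005, 0.006, -0.004]
wrist_force: [-3.0, -0.4, 4.4]
opening: 0.006
[[ 0.9999  0.0103  0.0124  0.4407]
 [ 0.0102 -0.9999  0.0073 -0.1416]
 [ 0.0125 -0.0072 -0.9999  0.0898]
 [ 0.      0.      0.      1.    ]] 0.0018
wrist 0.9 pad z 0.0666 4277
0.41 1100 0.0663
0.43 1600 0.0667
0.45 1381 0.0667
0.47 1333 0.0655
0.49 903 0.0647
0.51 907 0.0648
0.53 888 0.0649
0.55 869 0.065
0.57 821 0.065
0.59 795 0.0652
0.61 985 0.0663
side 0.63 pad z 0.0673 311
0.41 101 0.0668
0.43 126 0.0674
0.45 76 0.0672
0.47 50 0.0665
0.49 42 0.0658
0.51 45 0.0658
0.53 49 0.0657
0.55 44 0.0647
0.57 41 0.0659
0.59 38 0.0658
0.61 27 0.068
top 0.54 pad z 0.069 3
0.55 26 0.0647
0.57 56 0.0657
0.59 56 0.0659
0.61 75 0.0666
```

View pics/w15c.png

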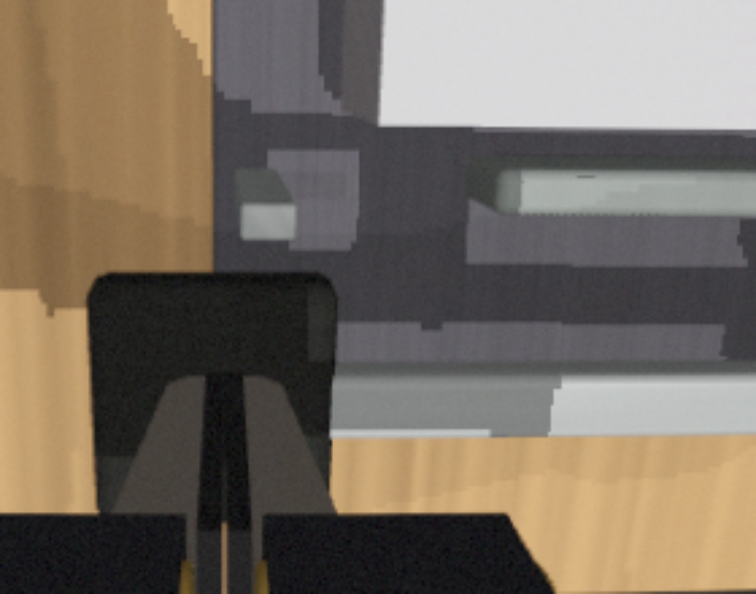

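View pics/s15c.png

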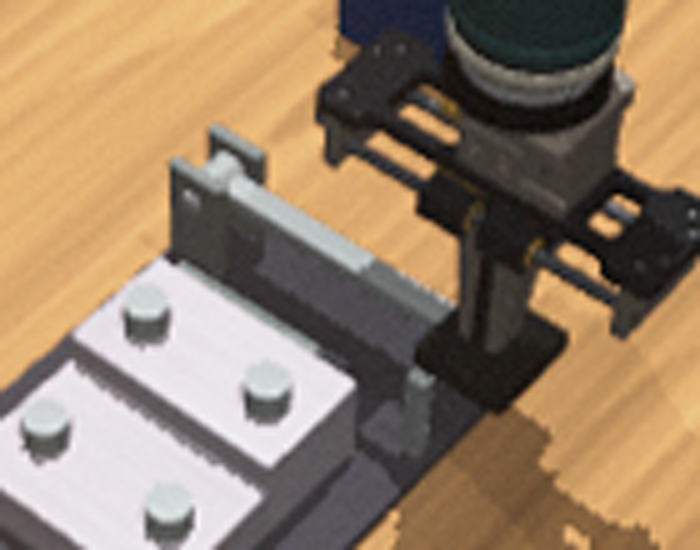

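Run:
```python
from h import *
s,T=pose(); p=shot('wrist')
# index top patch: crop px (267,221)/2.7+(200,100)
u,v=int(267/2.7+200),int(221/2.7+100)
f=np.zeros(p['depth'].shape,bool); f[v-4:v+5,u-6:u+7]=1
c=cloud(p,f); print('index',np.median(c,0).round(4))
f[:]=0; f[205:225,240:320]=1; c=cloud(p,f); print('pad near edge',np.median(c,0).round(4), np.polyfit(c[:,0],c[:,2],1))
m=bot.masks_of('lever',p)[0]['region']; c=cloud(p,m); c=c[(c[:,0]>.48)&(c[:,0]<.59)&(c[:,2]>.055)]; print(np.polyfit(c[:,0],c[:,2],1))
print(s['tool_pos'],s['wrist_force'])
```

```text
index [ 0.4505 -0.0971  0.0675]
pad near edge [ 0.4398 -0.1173  0.0666] [0.00235432 0.06539136]
[0.00241206 0.06282872]
[ 0.44068554 -0.14155663  0.08983069] [-2.12966679  0.63605218  4.73545128]
```

```bash
python3 -m creep '[{"tx":0,"ty":0,"tz":-0.6,"turn":0},{"tx":0,"ty":0,"tz":-0.6,"turn":0},{"tx":0,"ty":0,"tz":-0.6,"turn":0},{"tx":0,"ty":0,"tz":-0.6,"turn":0}]'
python3 - <<'E'
from h import *
p=shot('wrist'); f=np.zeros(p['depth'].shape,bool); f[205:225,240:320]=1; c=cloud(p,f); print('pad',np.median(c,0).round(4))
m=bot.masks_of('lever',p)[0]['region']; c=cloud(p,m); c=c[(c[:,0]>.48)&(c[:,0]<.59)&(c[:,2]>.055)]; print(np.polyfit(c[:,0],c[:,2],1))
for q in [(.499,-.0386,.082),(.578,-.038,.082),(.5778,.0364,.062),(.498,.036,.062)]:
    t=shot('top') if q[0]>1 else p
s=bot.get_state(); print(s['tool_pos'],s['wrist_force'],np.abs(s['joint_vel']).max(),s['clock'])
E
```

```text
clock: 22.78
tool_pos: [0.4407, -0.1416, 0.0904]
eef_rot: [1.0, 0.005, 0.006, -0.004]
wrist_force: [-2.8, 0.0, 5.1]
opening: 0.001
pad [ 0.4399 -0.1173  0.0673]
[-0.00026309  0.06460687]
[ 0.44070615 -0.14154563  0.09042957] [-2.77283806  0.16374792  4.42625979] 0.0025058564945166827 22.875
```

The pad reads 0.0673 against the index post's 0.0675, the lever's slope is about 0, and the push is steady at about 5 N. I'm handing in now.

```bash
python3 -c "
from plant import bot
print(bot.job_done())"
```

```text
the job is handed in; nothing more can be done
None
```

Both pins are in their sockets and released, and I handed the job in at about 23 s with the closed fingertips still holding the lever level.

- **Pins:** The long steel pin is in the high row's near socket and the short one in the low row's far socket. After release, each head measured the same height as the pin already set in its row: 81.5 mm in the high row and 61.6 mm in the low row. I left the yellow look-alike alone.
- **Lever:** At the last check the pad's top was at 67.3 mm against 67.5 mm for the index post, and the lever's slope was under 0.001 rad. The push was steady at about 4–5 N.
- **Disagreements:** The top camera and wrist camera differed by about 2 mm in y, so I used the wrist camera throughout. The tool was tilted by about 0.8°, which had no visible effect.
- **Not checked:** I did not measure the mug, tissue box or mouse again at the end. The moves stayed clear of them, and the last side-camera picture before pressing the lever showed nothing out of place.

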